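Level the leaves of a profile gauge with a block

ROBOT

A 6-joint arm with a two-finger parallel gripper is mounted at the origin on the work surface. World frame = base frame: x ahead of the robot, y to its left, z up, the work surface at z = 0. Lengths are in m, angles in rad, forces in N, time in s.
With the tool pointing down it reaches from about 0.275 to 0.875 m from the base axis. Payload 12.5 kg.
Tool frame: the origin (TCP) lies at the very end of the fingers, on their centre line; the grasp point (between the pads) lies 19 mm behind it; x points along the fingers, y is the direction in which the jaws open and shut, and the axes are right-handed (so a half turn about x gives the same grasp; the last joint's range is limited). The gripper opens to 85 mm and grips with 20 to 120 N. Pads are 22 mm wide; open, the fingers measure 114 mm over their backs; the gripper's body (76 mm by 85 mm) begins 54 mm behind the grasp point. The pads swing forward as they close: fully open they stand 13 mm farther back than shut.
Start: joints at [-1.269, 0.351, 1.652, -0, 1.139, -0.085], TCP at [0.207, -0.509, 0.231] pointing down, gripper open.
Joint ranges: [-2.75, 2.75], [-0.79, 2.1], [0.01, 2.65], [-1.57, 4.71], [0.07, 3.14], [-2.87, 2.87]. Speed limits (rad/s): [2.22, 2.22, 2.79, 3.14, 3.14, 3.14].

INTERFACE

Orientations are given as a 3x3 rotation matrix whose columns are the frame's x, y, z axes.
In Python, from bench import manip gives the robot as it stands. Calls block until the motion is done:
- manip.move_ptp(position, orientation): joint-space move of the TCP to a pose.
- manip.move_l(position, attitude=None, max_speed=0.15): straight line of the TCP; attitude=None keeps the orientation; max_speed is the mean speed in m/s.
- manip.move_j(angles): joint-space move.
- manip.set_gripper(opening, effort=None): opening from 0.0 (shut) to 1.0 (fully open); effort is the grip in N (None keeps the last); returns when the fingers have stopped.
- manip.dwell(seconds).
- manip.inverse_kinematics(position, orientation): joint angles nearest the present ones, or None.
- manip.grab_frame(name): name is "scene" or "top"; returns (picture, depth): 420x560x3 uint8, red, green, blue; 420x560 float32, m along the optical axis (not along the pixel's ray), 0 where there is no reading.
- manip.get_calibration(name): a dict with "camera_matrix" (3x3 intrinsics, pixels), "R" (3x3) and "t" (3): a world point X has camera coordinates R X + t. Camera axes: x right, y down, z forward; pixel columns grow to the right and rows downward; lengths in m; the calibration is good to about 2 mm. A picture is of the moment at which its call begins. get_calibration takes no time and is no camera call.
A pose or a line that the arm cannot do raises manip.Unreachable and nothing moves.
- manip.sign_off(): hands the job in, once; it reports no verdict.
Trained networks look in the newest picture that a camera, given by its name, has taken for a name from the list of things; names that differ only in an ending like _2 or _b are one class to them, and where a whole thing is asked for, a point or a joint stands for the part that bears it (a point fixed in the world has none). Each returns a list of dicts, best first, with "confidence" (0 to 1); they miss things now and then, are a little off and sometimes report something else, mostly with a low value. They report only what shows in the picture. A call takes as long as a camera call.
- manip.look_for(camera, name): "at" ([x, y, z] in m, in world coordinates, good to about 4 mm: the middle of the surface that is visible of it).
Readings, each from a call of its own:
- manip.current_time(): time.
- manip.current_qpos(): joint angles.
- manip.current_joint_vel(): joint speeds.
- manip.current_joint_torque(): joint torques, N m.
- manip.current_ee_pos(): TCP position.
- manip.current_tcp_rot(): TCP orientation.
- manip.current_force(): force on the tool from outside, world axes, zero at the start.
- manip.current_ft_torque(): the same for the moment, N m.
- manip.current_grip_width(): opening from 0.0 (shut) to 1.0 (fully open).
Only numpy, scipy, OpenCV 4.12 (cv2) and the standard library are available. Lean on these libraries where they do the work, as an engineer would, in place of code of your own. Each camera call takes 0.05 s, during which the arm holds its last target.

TASK

Take the wooden levelling block from its tray by its grip and, starting on the solid top at the gauge's knob end, sweep it along the top to the solid part at the plain end with light, steady pressure, so that all seven leaves end up flush with the top. Do not lean hard on the gauge. Then put the block back in its tray, standing on its sole, and leave everything else where it is.

Things in the scene. Friction and masses are not known exactly. Their poses are not given: they have to be found in the camera images.
- block: the levelling block: light wood, 96 mm long (y), 56 mm wide (x), 26 mm high, with a darker wooden grip on top, 22 mm wide (x), 60 mm long (y), from 26 to 66 mm above the sole; 0.25 to 0.5 kg. Origin: centre of the sole. The sole is flat over the middle 40 mm of its length; both noses slope up from there at 25 degrees to 13 mm. Same end for end. Starts in the tray, lengthwise
- tray: grey shallow open parking tray for the block, fixed to the table, outside 100 mm (x) by 140 mm (y), rim 18 mm high, walls and floor 5 mm thick. Origin: centre of its underside, on the table
- tray_in (a point): centre of the tray's inner floor, 5 mm above the table; y axis along the tray's length
- gauge: profile gauge on a dark steel stand fixed to the table. Origin: centre of the stand's foot (120 x 130 mm), on the table; y points along the gauge to its knob end (round black knob on the end face). Its aluminium head, 188 mm long (y), 48 mm wide (x), is centred over the foot. Its flat top is clamped 140 to 170 mm above the table at the middle, tilted lengthwise up to 0.09 rad either way; neither is given: feel for it
- leaf0 (a joint): the leaves: seven steel plates in a row in the head's slot, each 26 mm wide (x), 13 mm thick, 14 mm apart, the fourth (leaf3) at the middle; side rails flank them and the top is solid for 45 mm at either end. Leaf0 is nearest the knob end. Value: height proud of the flat top, m, 0 = flush, at first 5 to 9 mm. Friction holds a leaf: about 4 N moves it, and it stays
- leaf1 (a joint): the same for leaf 1, counted from the knob end
- leaf2 (a joint): the same for leaf 2, counted from the knob end
- leaf3 (a joint): the same for leaf 3, counted from the knob end
- leaf4 (a joint): the same for leaf 4, counted from the knob end
- leaf5 (a joint): the same for leaf 5, counted from the knob end
- leaf6 (a joint): the same for leaf 6, nearest the plain end
- bowl: bystander: dark red glazed bowl, 150 mm across, 75 mm high; origin centre of the underside
- cup: bystander: unglazed cup, 60 mm across, 55 mm high; origin centre of the underside
- brush: bystander: brush, 170 mm long
- spatula: bystander: spatula, 180 mm long
- jar: bystander: amber jar, 64 mm across, 80 mm high
- sherd: bystander: flat red pottery sherd, about 75 mm, 8 mm thick

How it is judged:
On the way, in this order (a step that is already met when the one before it is completed fails the run):
1. the block presses on the gauge's knob end (its centre 55 to 110 mm from the middle) with 4 to 25 N for 0.1 s, leaves still proud (y of block in the frame of gauge between 0.055 and 0.11 m and contact force between block and gauge between 4 and 25 N and value of joint each of leaf3, leaf6 above 0.0025 m), for 0.1 s.
2. the block presses on the part of the head just before the middle (its centre 5 to 40 mm from it), with 4 to 25 N for 0.1 s, the last leaf still proud (y of block in the frame of gauge between 0.005 and 0.04 m and contact force between block and gauge between 4 and 25 N and value of joint leaf6 above 0.0025 m), for 0.1 s.
3. the block presses just beyond the middle (5 to 40 mm), with 4 to 25 N for 0.1 s (y of block in the frame of gauge between -0.04 and -0.005 m and contact force between block and gauge between 4 and 25 N), for 0.1 s.
4. the block presses on the plain end (its centre 55 to 110 mm from the middle) with 4 to 25 N for 0.1 s (y of block in the frame of gauge between -0.11 and -0.055 m and contact force between block and gauge between 4 and 25 N), for 0.1 s.
At the end, for the whole second after the job is handed in: all seven leaves are within 2 mm of flush with the top of the gauge's head, and the block stands on its sole on the tray's floor (within 30 mm of its centre, sole under 6 mm above the floor, tilted less than 0.1 rad), at rest (value of joint leaf0 between -0.002 and 0.002 m and value of joint leaf1 between -0.002 and 0.002 m and value of joint leaf2 between -0.002 and 0.002 m and value of joint leaf3 between -0.002 and 0.002 m and value of joint leaf4 between -0.002 and 0.002 m and value of joint leaf5 between -0.002 and 0.002 m and value of joint leaf6 between -0.002 and 0.002 m and horizontal distance between block and tray_in below 0.03 m and z of block in the frame of tray_in below 0.006 m and angle between block's own z axis and vertical below 0.1 rad and linear speed of block below 0.02 m/s); the robot touches nothing.
It fails at once if the block presses on the gauge with more than 60 N (contact force between block and gauge above 60 N).
It fails at once if the robot itself presses on the gauge with more than 5 N (contact force between any of the fingers, the arm and gauge above 5 N).
It fails at once if a bystander is moved by more than 30 mm (distance of any of bowl, cup, brush, spatula, jar, sherd from where it was at the start of the episode above 0.03 m).
It also fails if it takes over 72 s, if anything falls off the work surface, if the arm or the gripper's body presses on something with over 40 N, if the wrist force passes 120 N, or if a joint passes its speed limit or range.

## Working session

There is one attempt and no reset: what is moved stays moved. The work goes in short steps, each a Python script; the robot and the scene stay as the last script left them, time stands still between calls to the robot, and variables do not carry over. Pictures are saved under pics/ and viewed, and the job is handed in when it is done.

```bash
ls; mkdir -p pics
python3 - <<'E'
from bench import manip
import cv2,numpy as np
for n in("scene","top"):
    p,d=manip.grab_frame(n); cv2.imwrite(f"pics/{n}0.png",p[:,:,::-1]); np.savez(f"{n}0.npz",p=p,d=d)
    c=manip.get_calibration(n); print(n,c)
    for k in("block","tray","gauge","leaf0","leaf6"):
        print(k,[(np.round(r["at"],4).tolist(),round(r["confidence"],2)) for r in manip.look_for(n,k)][:3])
print(manip.current_time(),manip.current_tcp_rot(),manip.current_force())
E
```

```text
pics
scene {'camera_matrix': array([[401.56953913,   0.        , 274.23503815],
       [  0.        , 401.56953913, 207.89716113],
       [  0.        ,   0.        ,   1.        ]]), 'R': array([[-0.55308115,  0.83300958, -0.01400987],
       [ 0.70734277,  0.46062631, -0.53618058],
       [-0.44019024, -0.30646115, -0.84398703]]), 't': array([ 0.3353681 , -0.37871891,  1.0738658 ])}
block [([0.5278, -0.2064, 0.0283], 0.81)]
tray [([0.5279, -0.1939, 0.0086], 0.66)]
gauge [([0.5767, 0.2159, 0.1299], 0.68), ([0.5614, 0.2491, 0.1617], 0.52)]
leaf0 [([0.5593, 0.226, 0.151], 0.72), ([0.5578, 0.2477, 0.1602], 0.64), ([0.5603, 0.239, 0.1523], 0.6)]
leaf6 [([0.5593, 0.226, 0.151], 0.72), ([0.5578, 0.2477, 0.1602], 0.64), ([0.5603, 0.239, 0.1523], 0.6)]
top {'camera_matrix': array([[444.74846317,   0.        , 284.57690742],
       [  0.        , 444.74846317, 218.05948676],
       [  0.        ,   0.        ,   1.        ]]), 'R': array([[ 0.0048735 , -0.99985049, -0.01659054],
       [-0.99102131, -0.00261234, -0.13367846],
       [ 0.13361513,  0.01709306, -0.99088588]]), 't': array([8.18139715e-04, 6.29476720e-01, 9.69506526e-01])}
block [([0.521, -0.2157, 0.0299], 0.7)]
tray [([0.4985, -0.217, 0.0037], 0.63)]
gauge [([0.5482, 0.2089, 0.1415], 0.95), ([0.7035, -0.2492, 0.0132], 0.73), ([0.5541, 0.239, 0.1543], 0.38)]
leaf0 [([0.5521, 0.2467, 0.157], 0.67), ([0.5647, 0.1661, 0.1524], 0.63), ([0.5576, 0.1986, 0.1524], 0.59)]
leaf6 [([0.5521, 0.2467, 0.157], 0.67), ([0.5647, 0.1661, 0.1524], 0.63), ([0.5576, 0.1986, 0.1524], 0.59)]
0.6 [[ 3.70910175e-05  3.77210121e-01 -9.26127703e-01]
 [ 4.89099491e-06 -9.26127704e-01 -3.77210121e-01]
 [-9.99999999e-01  9.46142133e-06 -3.61959517e-05]] [0.17573337 0.09961562 0.90165938]
```

View pics/scene0.png

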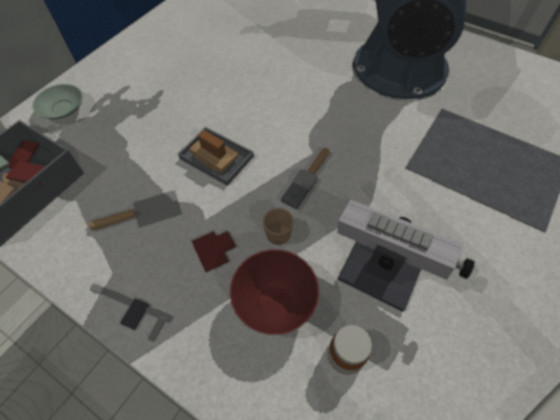

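View pics/top0.png

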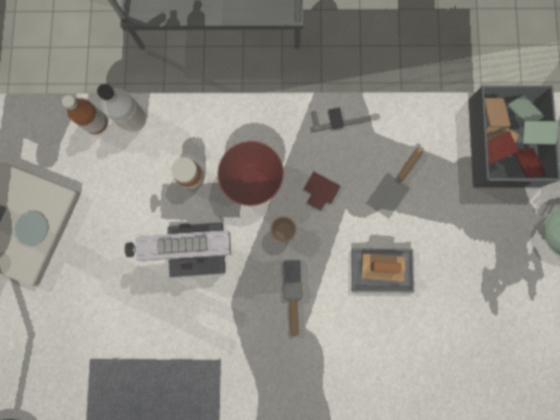

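The scene view shows the gauge at about (400,240) with its knob at (467,268), and the block in its tray at (213,150). In the top view the knob is at (130,249), so the gauge's +y lies roughly along world +y. The tray is at (382,270). Next I'll measure both from depth.

```bash
cat > h.py <<'E'
import numpy as np,cv2
def cloud(n,f,cal):
    z=np.load(f); d=z["d"]; K=cal["camera_matrix"]
    v,u=np.mgrid[:d.shape[0],:d.shape[1]]
    P=np.stack([(u-K[0,2])/K[0,0]*d,(v-K[1,2])/K[1,1]*d,d],-1)
    return (P-cal["t"])@cal["R"], z["p"], d>0
E
python3 - <<'E'
from bench import manip
from h import *
for n in("scene","top"):
    W,p,ok=cloud(n,n+"0.npz",manip.get_calibration(n))
    X,Y,Z=W[...,0],W[...,1],W[...,2]
    m=ok&(abs(X-.8)<.02)&(abs(Y)<.3); print(n,"table z",np.median(Z[m]) if m.any() else None)
    g=ok&(X>.45)&(X<.68)&(Y>.05)&(Y<.36)
    m=g&(Z>.12)&(Z<.2); P=W[m]; print("head n",m.sum(),P.min(0),P.max(0))
    r=cv2.minAreaRect(P[:,:2].astype(np.float32)*1000); print("head rect",r)
    # plane tilt : z vs y for head bins
    for y in np.arange(.08,.36,.012):
        s=P[(P[:,1]>=y)&(P[:,1]<y+.012)]
        if len(s)>3: print(round(y+.006,3),len(s),np.round(np.percentile(s[:,2],[10,50,90]),4),np.round([s[:,0].min(),s[:,0].max()],3))
    m=g&(Z>.005)&(Z<.05); P=W[m]; print("foot",len(P),np.percentile(P[:,:2],[1,99],axis=0),np.median(P[:,2]),cv2.minAreaRect(P[:,:2].astype(np.float32)*1000))
    b=ok&(X>.42)&(X<.62)&(Y>-.32)&(Y<-.1)
    for lo,hi,t in((.06,.085,"grip"),(.022,.04,"blk"),(.010,.022,"tray")):
        P=W[b&(Z>lo)&(Z<hi)]
        if len(P): print(t,len(P),P.mean(0),np.median(P,0),cv2.minAreaRect(P[:,:2].astype(np.float32)*1000))
E
```

```text
scene table z 0.00020294031338273603
head n 4741 [0.51325388 0.11609542 0.12000324] [0.60988194 0.33193465 0.1601789 ]
head rect ((558.1448364257812, 221.37677001953125), (95.51419067382812, 214.13818359375), 19.408578872680664)
0.122 188 [0.134  0.1409 0.1423] [0.544 0.593]
0.134 226 [0.1312 0.1417 0.1432] [0.544 0.593]
0.146 235 [0.1299 0.1425 0.1439] [0.542 0.591]
0.158 232 [0.1297 0.1429 0.145 ] [0.542 0.59 ]
0.17 246 [0.1312 0.1455 0.1524] [0.541 0.589]
0.182 248 [0.1305 0.1458 0.1534] [0.539 0.589]
0.194 295 [0.1276 0.1453 0.1516] [0.538 0.599]
0.206 356 [0.1232 0.1452 0.153 ] [0.513 0.609]
0.218 380 [0.1226 0.1456 0.1538] [0.515 0.61 ]
0.23 324 [0.1272 0.1473 0.1547] [0.536 0.604]
0.242 301 [0.1277 0.1487 0.1567] [0.534 0.596]
0.254 288 [0.1313 0.1496 0.1581] [0.533 0.583]
0.266 303 [0.1316 0.1496 0.1509] [0.534 0.583]
0.278 302 [0.1311 0.1502 0.1518] [0.532 0.582]
0.29 315 [0.1317 0.151  0.1525] [0.53  0.581]
0.302 231 [0.1299 0.1511 0.1529] [0.53  0.579]
0.314 114 [0.1277 0.1339 0.1426] [0.542 0.568]
0.326 157 [0.1291 0.1407 0.1443] [0.539 0.57 ]
foot 3011 [[0.53132908 0.055
[... 1858 characters left out ...]
0.67881212 0.32681761]] 0.014533063846969625 ((565.1668090820312, 204.628662109375), (307.9761657714844, 229.4530792236328), 89.98353576660156)
grip 286 [ 0.51866447 -0.21926608  0.07147071] [ 0.51898474 -0.21968271  0.07169999] ((518.8670043945312, -219.172607421875), (60.54265213012695, 22.109407424926758), 85.7519302368164)
blk 783 [ 0.51853816 -0.21643732  0.03146009] [ 0.51751422 -0.21404483  0.03171263] ((513.7701416015625, -219.55589294433594), (94.9661636352539, 138.6792755126953), 0.22365114092826843)
tray 484 [ 0.50981581 -0.2218272   0.01766058] [ 0.50444836 -0.22301641  0.01800967] ((512.787353515625, -220.90576171875), (98.03588104248047, 141.29383850097656), 0.2363501638174057)
```

Run:
```python
import cv2
t=cv2.imread("pics/top0.png");s=cv2.imread("pics/scene0.png")
a=cv2.resize(t[205:290,115:240],None,fx=5,fy=5,interpolation=cv2.INTER_CUBIC)
b=cv2.resize(t[235:305,335:430],None,fx=6,fy=6,interpolation=cv2.INTER_CUBIC)
c=cv2.resize(s[190:310,325:485],None,fx=5,fy=5,interpolation=cv2.INTER_CUBIC)
cv2.imwrite("pics/ga.png",a);cv2.imwrite("pics/tr.png",b);cv2.imwrite("pics/gs.png",c)
```

```text
(no output)
```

View pics/ga.png

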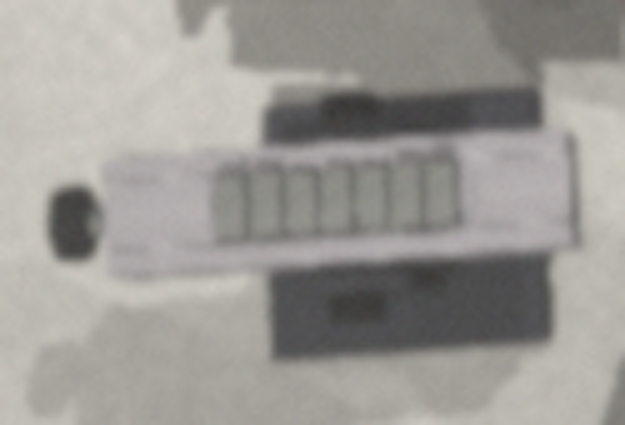

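View pics/tr.png

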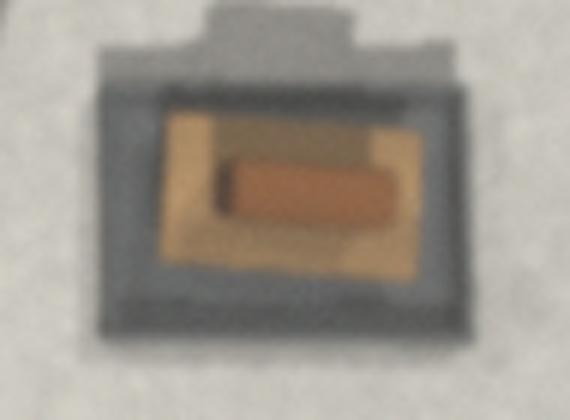

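View pics/gs.png

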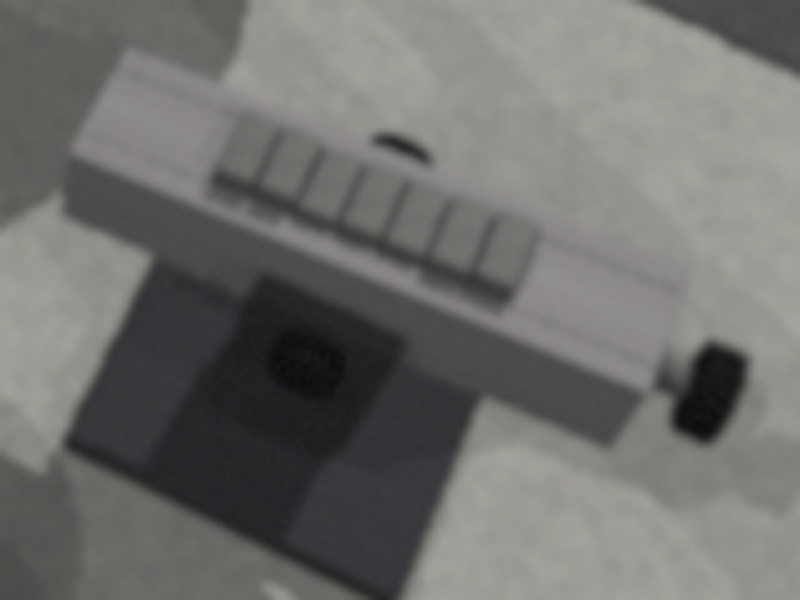

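Both cameras agree to about 2 mm. Next I fit the gauge's top plane and axis, and check reach.

Run:
```python
from bench import manip
from h import *
for n in("scene","top"):
    W,p,ok=cloud(n,n+"0.npz",manip.get_calibration(n))
    X,Y,Z=W[...,0],W[...,1],W[...,2]
    zt=.1468+.058*(Y-.2105); xc=.5603-.075*(Y-.2105)
    m=ok&(abs(Z-zt)<.012)&(abs(X-xc)<.035)&(Y>.1)&(Y<.315)
    P=W[m]; r=cv2.minAreaRect(P[:,:2].astype(np.float32)*1000); print(n,r)
    P=P[abs(P[:,2]-(.1468+.058*(P[:,1]-.2105)))<.004]
    yr=P[:,1]-.2105; s=(abs(yr)>.055)&(abs(P[:,0]-(.5603-.075*yr))<.018)
    A=np.c_[np.ones(s.sum()),P[s,0]-.5603,yr[s]]
    k=np.linalg.lstsq(A,P[s,2],rcond=None)[0]; print("plane",k,s.sum(),np.std(P[s,2]-A@k))
def R(yaw,pit,sg):
    y=np.array([-np.sin(yaw)*np.cos(pit),np.cos(yaw)*np.cos(pit),np.sin(pit)]);x=np.array([np.cos(yaw),np.sin(yaw),0]);z=np.cross(x,y)
    return np.c_[-z,sg*x,np.cross(-z,sg*x)]
for sg in(1,-1):
    for nm,q,a in(("tray",[.52,-.2185,.035],(-.08,0)),("tr up",[.52,-.2185,.26],(-.08,0)),("knob",[.554,.30,.2],(.075,.058)),("plain",[.567,.125,.2],(.075,.058))):
        print(sg,nm,np.round(manip.inverse_kinematics(np.array(q),R(*a,sg)),2))
t=manip.current_time();manip.current_force();print(manip.current_time()-t)
```

```text
scene ((561.3948974609375, 210.69912719726562), (50.717281341552734, 187.89566040039062), 4.123617649078369)
plane [ 0.14658603 -0.00371724  0.05992234] 960 0.0009790002060012426
top ((558.7981567382812, 214.9737548828125), (48.28410720825195, 200.77577209472656), 4.347921848297119)
plane [ 0.14700117 -0.00826335  0.05947468] 662 0.0015296764333263702
1 tray [-0.48  0.65  1.75 -0.    0.75 -0.4 ]
1 tr up [-0.48  0.35  1.58 -0.    1.21 -0.4 ]
1 knob [0.4  0.52 1.48 0.06 1.13 0.3 ]
1 plain [0.11 0.44 1.61 0.07 1.1  0.01]
-1 tray [-0.48  0.65  1.75  0.    0.75  2.74]
-1 tr up [-0.48  0.35  1.58  0.    1.21  2.74]
-1 knob [ 0.4   0.52  1.48  0.06  1.13 -2.84]Traceback (most recent call last):
  File "<stdin>", line 18, in <module>
    return _wrapfunc(a, 'round', decimals=decimals, out=out)
    return _wrapit(obj, method, *args, **kwds)
    result = getattr(arr, method)(*args, **kwds)
TypeError: unsupported operand type(s) for *: 'NoneType' and 'float'
```

Gauge: middle at about (0.560, 0.211), top z about 0.1468, yaw 0.074, tilt about 0.0595 with the knob end high. That fits the given ranges, and the head measures about 188 x 49 mm. Now the grasp.

```bash
cat >> h.py <<'E'
def R(yaw,pit,sg=1):
    y=np.array([-np.sin(yaw)*np.cos(pit),np.cos(yaw)*np.cos(pit),np.sin(pit)]);x=np.array([np.cos(yaw),np.sin(yaw),0]);z=np.cross(x,y)
    return np.c_[-z,sg*x,np.cross(-z,sg*x)]
GC=np.array([.560,.211,.1468]); GYAW,GPIT=.074,.0595
B=R(GYAW,GPIT); GY=np.array([-np.sin(GYAW)*np.cos(GPIT),np.cos(GYAW)*np.cos(GPIT),np.sin(GPIT)]); GN=-B[:,0]
H=.030
def tcp(c,h):  # block centre c m along gauge, sole h m above top
    return GC+GY*c+GN*(h+H)
E
python3 - <<'E'
from bench import manip
from h import *
T=lambda:round(manip.current_time(),2)
r=R(-.078,0)
manip.move_ptp(np.array([.520,-.2185,.13]),r); print(T())
manip.move_l(np.array([.520,-.2185,.035]),max_speed=.12); print(T(),manip.current_force())
manip.set_gripper(0.0,90); print(T(),manip.current_grip_width(),manip.current_force())
print(manip.current_ee_pos())
manip.move_l(np.array([.520,-.2185,.16]),max_speed=.2); manip.dwell(.2);print(T(),manip.current_grip_width(),manip.current_force(),manip.current_ft_torque())
p,d=manip.grab_frame("scene"); cv2.imwrite("pics/s1.png",p[:,:,::-1])
E
```

```text
2.22
3.16 [-0.29942004  0.28101458  2.10830652]
3.77 0.2422505322984115 [-1.91395514  0.33792156  6.29092464]
[ 0.52013061 -0.21859314  0.03532287]
4.74 0.24201499915414026 [ 0.20707116 -0.87205963 -4.22984754] [-0.04302996  0.03513756 -0.05411136]
```

View pics/s1.png

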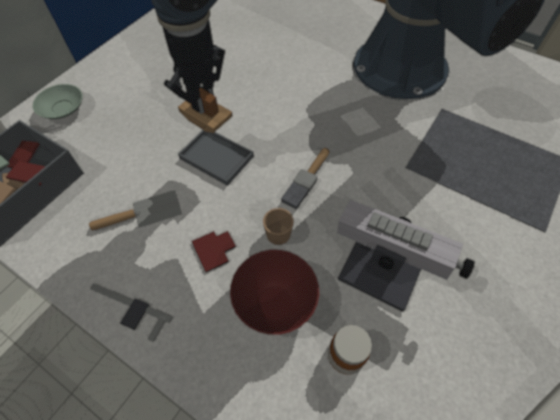

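The block is held level in the fingers at about (205,112) and the tray at (215,155) is empty. Now I move above the knob end and feel downwards.

Run:
```python
from bench import manip
from h import *
import json
T=lambda:round(manip.current_time(),2)
manip.move_l(np.array([.520,-.2185,.27]),max_speed=.25)
manip.move_ptp(tcp(.085,.06),B);print(T())
manip.move_l(tcp(.085,.012),max_speed=.1); manip.dwell(.2)
F0=np.mean([manip.current_force() for _ in range(5)],0); print(T(),F0, [manip.current_force()[2] for _ in range(3)])
json.dump(F0.tolist(),open("f0.json","w"))
print((manip.current_ee_pos()-tcp(.085,.012))*1000)
manip.move_l(tcp(.085,.005),max_speed=.05);print(T(),manip.current_force()-F0)
h=.005
while h>-.006:
    h-=.0007; manip.move_l(tcp(.085,h),max_speed=.02)
    f=manip.current_force()-F0; print(T(),round(h*1000,1),f.round(2),round((manip.current_ee_pos()-GC)@GN*1000-30,2))
    if f@GN>7: break
```

```text
7.23
8.07 [ 4.03889505e-04  2.52668041e-01 -3.77891383e+00] [np.float64(-3.778913832935001), np.float64(-3.778913832935001), np.float64(-3.778913832935001)]
[0.3139866  0.10615089 0.75421339]
8.36 [ 0.29096781 -1.4017784  -0.14298943]
8.61 4.3 [-0.3  -1.08 -0.04] 4.33
8.86 3.6 [ 0.31 -0.41 -0.24] 3.58
9.11 2.9 [-0.52 -0.54 -0.85] 2.82
9.36 2.2 [-0.33 -0.1  -1.14] 2.14
9.61 1.5 [-0.51  0.23 -0.03] 1.46
9.86 0.8 [-0.08 -0.51  0.2 ] 0.74
10.11 0.1 [ 0.74 -1.46  1.53] 0.28
10.36 -0.6 [-2.72 -2.17  8.94] 0.1
```

Contact at h of about 0.1 mm, with stiffness around 12 N/mm. Now I sweep under force control, aiming for about 14 N.

Run:
```python
from bench import manip
from h import *
import json
T=lambda:round(manip.current_time(),2)
F0=np.array(json.load(open("f0.json")))
h=-.0008;c=.085
manip.move_l(tcp(c,h),max_speed=.02);manip.dwell(.2)
while True:
    F=manip.current_force()-F0; f=F@GN; e=manip.current_ee_pos()-GC
    print(T(),round(c*1000,1),"h %.2f"%(h*1000),"ee c %.1f h %.2f"%(e@GY*1000,e@GN*1000-30),"fn %.1f ft %.1f"%(f,F@GY),manip.current_ft_torque().round(2))
    if f>30: print("HIGH");break
    if c<=-.0849: break
    h=np.clip(h+np.clip((f-14)/12e3*.5,-.0005,.0005),-.0035,.003)
    c=max(c-.007,-.085)
    manip.move_l(tcp(c,h),max_speed=.03)
```

```text
10.81 85.0 h -0.80 ee c 85.1 h 0.08 fn 11.2 ft -2.0 [-0.38  0.7  -0.02]
11.19 78.0 h -0.92 ee c 78.8 h 0.11 fn 9.4 ft 2.5 [ 0.59  0.15 -0.05]
11.57 71.0 h -1.11 ee c 72.0 h 0.12 fn 9.7 ft 4.7 [ 0.69  0.13 -0.02]
11.96 64.0 h -1.29 ee c 65.0 h 0.10 fn 10.7 ft 4.0 [0.72 0.01 0.03]
12.34 57.0 h -1.42 ee c 58.2 h 0.13 fn 11.9 ft 4.8 [0.84 0.21 0.02]
12.72 50.0 h -1.51 ee c 51.1 h 0.12 fn 12.0 ft 5.9 [ 0.78  0.1  -0.04]
13.11 43.0 h -1.59 ee c 44.3 h 0.10 fn 13.0 ft 6.3 [ 0.95  0.24 -0.03]
13.49 36.0 h -1.64 ee c 37.2 h 0.07 fn 12.2 ft 5.2 [0.84 0.11 0.01]
13.88 29.0 h -1.71 ee c 30.3 h 0.07 fn 13.5 ft 7.0 [ 0.97  0.2  -0.03]
14.26 22.0 h -1.73 ee c 23.0 h 0.05 fn 14.8 ft 5.2 [ 0.7   0.2  -0.04]
14.64 15.0 h -1.70 ee c 16.2 h 0.04 fn 13.8 ft 5.4 [ 0.94  0.22 -0.06]
15.03 8.0 h -1.71 ee c 9.2 h 0.05 fn 13.5 ft 5.8 [0.9  0.14 0.02]
15.41 1.0 h -1.73 ee c 2.3 h 0.06 fn 13.8 ft 6.8 [ 0.99  0.18 -0.06]
15.79 -6.0 h -1.74 ee c -4.9 h 0.03 fn 13.9 ft 5.7 [ 0.8   0.18 -0.03]
16.18 -13.0 h -1.74 ee c -11.8 h 0.02 fn 15.0 ft 6.5 [ 0.96  0.22 -0.03]
16.56 -20.0 h -1.70 ee c -19.1 h -0.03 fn 13.7 ft 5.0 [ 0.66  0.25 -0.06]
16.94 -27.0 h -1.71 ee c -26.3 h -0.03 fn 14.6 ft 4.3 [ 0.51  0.27 -0.1 ]
17.32 -34.0 h -1.69 ee c -33.3 h -0.04 fn 14.6 ft 3.4 [0.52 0.27 0.01]
17.71 -41.0 h -1.66 ee c -40.4 h -0.06 fn 14.6 ft 2.6 [ 0.44  0.25 -0.05]
18.09 -48.0 h -1.64 ee c -47.5 h -0.06 fn 13.1 ft 3.1 [ 0.43  0.23 -0.03]
18.48 -55.0 h -1.68 ee c -54.4 h -0.06 fn 13.6 ft 2.9 [0.44 0.19 0.  ]
18.86 -62.0 h -1.69 ee c -61.4 h -0.07 fn 14.5 ft 2.7 [ 0.47  0.24 -0.01]
19.24 -69.0 h -1.67 ee c -68.5 h -0.11 fn 14.5 ft 2.6 [ 0.45  0.24 -0.01]
19.62 -76.0 h -1.65 ee c -75.5 h -0.07 fn 13.5 ft 3.3 [ 0.45  0.24 -0.13]
20.01 -83.0 h -1.67 ee c -82.5 h -0.11 fn 13.6 ft 2.9 [ 0.51  0.22 -0.04]
20.26 -85.0 h -1.69 ee c -84.3 h -0.11 fn 13.9 ft 3.6 [ 0.75  0.19 -0.01]
```

The force stayed between 9 and 15 N along the whole sweep, and the height stayed within 0.25 mm. I'll lift off and check the leaves.

Run:
```python
from bench import manip
from h import *
manip.move_l(tcp(-.087,.05),max_speed=.12)
manip.move_l(np.array([.545,.0,.27]),attitude=R(0,0),max_speed=.25)
for n in("scene","top"):
    p,d=manip.grab_frame(n); cv2.imwrite(f"pics/{n}2.png",p[:,:,::-1]); np.savez(f"{n}2.npz",p=p,d=d)
    W,p,ok=cloud(n,n+"2.npz",manip.get_calibration(n))
    q=W-GC; a=q@GY; hh=q@GN; b=q@np.array([np.cos(GYAW),np.sin(GYAW),0])
    for c in [.07]+[.042-.014*i for i in range(7)]+[-.07]:
        m=ok&(abs(a-c)<.005)&(abs(b)<.011)&(abs(hh)<.03); print(n,round(c,3),m.sum(),np.round(np.median(hh[m])*1000,2),end=" | ")
    print()
p=cv2.imread("pics/scene2.png"); cv2.imwrite("pics/gs2.png",cv2.resize(p[190:310,325:485],None,fx=5,fy=5,interpolation=cv2.INTER_CUBIC)); print(manip.current_time())
```

```text
scene 0.07 85 -0.36 | scene 0.042 81 -0.13 | scene 0.028 83 -0.15 | scene 0.014 76 -0.25 | scene 0.0 75 -0.14 | scene -0.014 74 -0.24 | scene -0.028 74 -0.25 | scene -0.042 71 -0.23 | scene -0.07 70 -0.23 | 
top 0.07 55 0.49 | top 0.042 49 0.67 | top 0.028 47 -0.04 | top 0.014 47 0.61 | top 0.0 50 -0.17 | top -0.014 50 0.51 | top -0.028 52 0.83 | top -0.042 48 -0.0 | top -0.07 45 0.63 | 
21.6167
```

View pics/gs2.png

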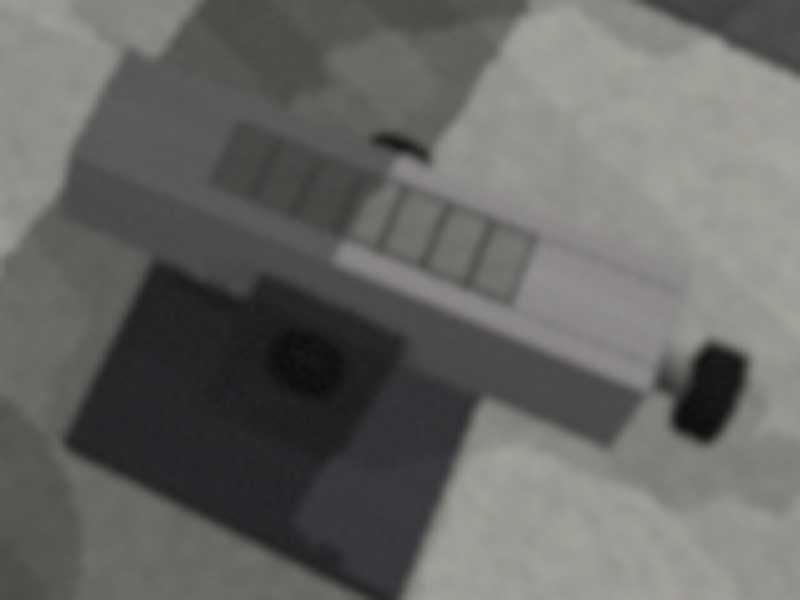

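View pics/scene2.png

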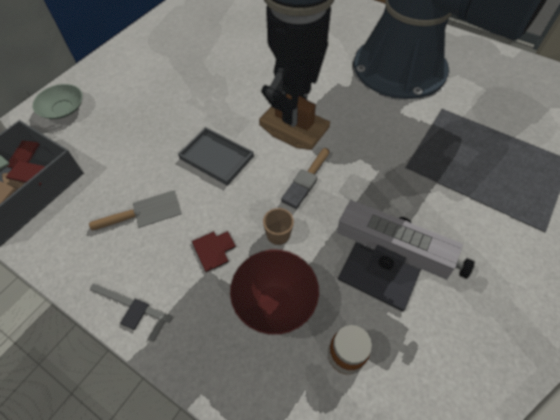

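All seven leaves are flush: within 0.3 mm of the solid top in the scene camera, and within the top camera's noise of under 1 mm. In the picture the leaves at (215..535, 130..290) lie level with the rails, and the bystanders look unmoved. Now I return the block to the tray.

Run:
```python
from bench import manip
from h import *
T=lambda:round(manip.current_time(),2)
r=R(0,0); x,y=.515,-.2195
manip.move_l(np.array([x,y,.27]),attitude=r,max_speed=.25)
manip.move_l(np.array([x,y,.055]),max_speed=.2);manip.dwell(.2)
F0=manip.current_force();print(T(),F0)
manip.move_l(np.array([x,y,.040]),max_speed=.05)
z=.040
while z>.032:
    z-=.0007;manip.move_l(np.array([x,y,z]),max_speed=.02)
    f=manip.current_force()-F0; print(T(),round(z,4),f.round(1),manip.current_ee_pos()[2].round(4))
    if f[2]>5: break
p,d=manip.grab_frame("scene"); cv2.imwrite("pics/s3.png",p[:,:,::-1])
manip.set_gripper(1.0);manip.dwell(.2);print(T(),manip.current_grip_width())
manip.move_l(np.array([x,y,.16]),max_speed=.12)
manip.move_l(np.array([.42,-.40,.30]),max_speed=.25)
for n in("scene","top"):
    p,d=manip.grab_frame(n); cv2.imwrite(f"pics/{n}4.png",p[:,:,::-1]); np.savez(f"{n}4.npz",p=p,d=d)
    W,p,ok=cloud(n,n+"4.npz",manip.get_calibration(n)); X,Y,Z=np.moveaxis(W,-1,0)
    P=W[ok&(X>.45)&(X<.58)&(Y>-.3)&(Y<-.14)&(Z>.06)&(Z<.09)]
    print(n,len(P),np.median(P,0),cv2.minAreaRect(P[:,:2].astype(np.float32)*1000))
    P=P[P[:,2]>np.percentile(P[:,2],60)-.004]; q=P-P.mean(0);k=np.linalg.lstsq(q[:,:2],q[:,2],rcond=None)[0];print("tilt",k)
print(T())
```

```text
24.07 [-1.00117515  0.19408533 -3.70660149]
24.77 0.0393 [1.2 0.2 0.2] 0.0394
25.02 0.0386 [ 1.6 -0.8 -0.2] 0.0386
25.27 0.0379 [ 1.4 -0.4 -1.4] 0.0379
25.52 0.0372 [ 1.4  0.4 -1.3] 0.0371
25.77 0.0365 [ 1.2  0.5 -0.8] 0.0365
26.02 0.0358 [ 1.3 -0.3 -0.1] 0.0357
26.27 0.0351 [-1.1 -0.3  5.6] 0.0353
27.17 0.9995261119944974
scene 291 [ 0.51913457 -0.21511932  0.07042003] ((516.1668701171875, -217.75070190429688), (60.42991638183594, 23.237239837646484), 89.85763549804688)
tilt [-0.05481371 -0.00496445]
top 287 [ 0.51459186 -0.21948314  0.07153243] ((513.681396484375, -220.91111755371094), (19.619129180908203, 60.626766204833984), 0.017597012221813202)
tilt [0.00522178 0.00610982]
29.6
```

View pics/scene4.png

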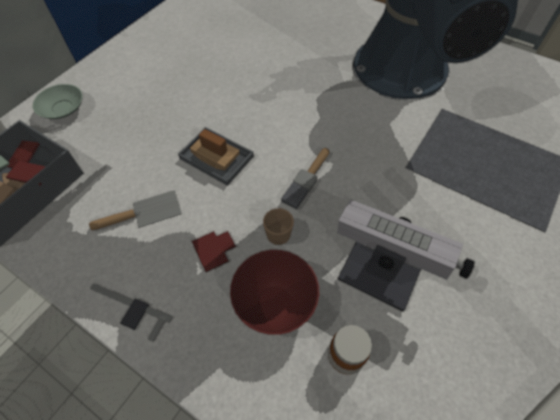

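View pics/top4.png

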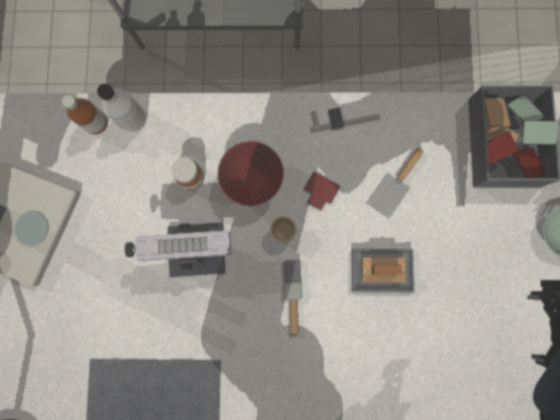

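The block stands upright in the tray: at (215,150) in the scene view and (383,270) in the top view. Its grip top is at z of about 0.071, as at the start. The bystanders haven't moved and the leaves are flush. Handing in.

Run:
```python
from bench import manip
manip.sign_off()
```

```text
the job is handed in; nothing more can be done
```

The job is done and handed in at about 30 s of the 72 s allowed. No verdict is reported, so this rests on my own checks.

- **Sweep:** I gripped the block by its grip and felt for the gauge's top, which is about 147 mm high at the middle and tilted about 0.06 rad with the knob end high. I swept the block from 85 mm on the knob side of the middle to 85 mm on the plain side. The wrist sensor read 9 to 15 N throughout, inside the 4 to 25 N band.
- **Leaves:** Depth images after the sweep put all seven leaves flush. The scene camera had them within 0.3 mm of the solid top. The top camera was noisier but stayed under 1 mm. Both are inside the 2 mm limit.
- **Block in tray:** It stands on its sole about 2 mm from the tray's centre, with its grip top at the same height (71 mm) as at the start. The gripper is open and clear, and the bystanders look unmoved in the pictures.
- **Disagreement:** After placing, the scene camera's fit of the grip top gave a slope of 0.05 rad, while the top camera gave under 0.01. I put the difference down to the grip's side face being included in the scene view; both are under the 0.1 rad limit.

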